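# Hold the angle gauge on a knotty timber at its set slope

### The job

I want to scribe a slope along this knotty timber offcut. While the pendulum angle gauge is still standing in its wooden rest, draw the transit pin up out of the gauge's top bar and park it in the open notch at the end of the rest, hanging by its collar; then take the gauge by the top bar, set the middle of its sole on the high round knot of the timber, in line with the timber, and rock it until the swinging pointer settles on the index tab. The program finishes while still holding the gauge there, steady, with the sole bearing on the knot, and without disturbing the other things on the desk.

Things in the scene. Friction and masses are not known exactly. Their poses are not given: they have to be found in the camera images.
- gauge: Loose aluminium pendulum angle gauge, an upright open frame, about 0.6 kg. Origin: middle of its sole's underside; x normal to the dial (dial side +x), y along the sole, z up. Sole 40 (x) by 170 (y) by 12 mm; posts at y = -56 and +56; top bar 24 mm thick (x), 124 long (y), z = 126 to 150 mm, bored 10 mm in the middle. Once the pin is out, grip the bar's middle across x at about z = 142 mm.
- pointer (a joint): Swing (rad) of the gauge's dark, brass-weighted pointer on a free pivot at gauge z = 100 mm. 0 = along gauge -z, positive = tip towards gauge +y. With the pin out it hangs plumb: lowering the gauge's +y end by an angle makes it read plus that angle. Swings at about 2 Hz, settles in 1 to 2 s. With the pin in, a fork at its head is locked near 0.
- index (a joint): Angle (rad) at which the index tab is clamped on the scale: same pivot, zero and sense as the pointer; between 0.10 and 0.22, so always towards gauge +y. The tab is dark steel, 5 mm wide, on the lower rim of the white scale plate, just beyond the pointer's tip. Not to be moved.
- pointer_tip (a point): The tip of the pointer, 68 mm from its pivot; z axis along the pointer towards the pivot, turns with the pointer.
- index_tip (a point): Where the pointer tip must come to stand, 68 mm from the same pivot; z axis from the tab towards the pivot, turns with the index tab.
- pin: Loose steel transit pin, upright, 50 g. Origin on its axis at the underside of its collar, z up. Shank 8 mm in diameter, 42 mm down from the origin; collar 20 mm in diameter, z = 0 to 4 mm; round head to grip, 14 mm in diameter, z = 4 to 34 mm. At the start the collar lies on the gauge's top bar (gauge z = 150 mm), the shank in the bore with 1 mm play each side.
- cradle: Fixed pale wooden rest of the gauge, a board 64 mm wide (x). Origin on the desk below the middle of the seat; y along it, z up. Seat at z = 30 mm in a 9 mm high rim, 2 mm clear of the sole: lift the gauge straight up. The gauge starts with its origin at (0, 0, 30 mm), axes alike. A block 52 mm high at the +y end, y = 110 to 153 mm, has the notch.
- notch (a point): Park for the pin: a slot 12 mm wide (x), cut from top to bottom of the block and open at its +y end; it runs from 11 mm on the -y side of this point to 19 mm on the +y side. The point is on the slot's middle line, level with the block's top (52 mm above the desk); axes as the rest's. Parked, the pin has its origin here, shank in the slot, collar on the block.
- stud: Fixed offcut of dark rough timber lying on the desk, 90 mm wide (x) and 260 mm long (y, from -125 to +135 mm). Origin on the desk below the crest of its knot, z up. Its top is uneven, 50 to 53 mm high, but for the knot.
- crown: The knot of that timber: a swelling across its full 90 mm width, round along the timber (a cylinder of 45 mm radius, its axis along x, 45 mm below the crest), its crest 78 mm above the desk. Origin at the middle of the crest, axes as the timber's. Straight flanks run down from it to the timber's top 55 mm either side. Left alone, a gauge on it tips by about 0.3 rad to one side.
- can: Loose bystander: black ribbed tin 68 mm in diameter and 70 mm high with a small succulent. Origin at the centre of its underside. Leave alone.
- twine: Loose bystander: spool of twine 68 mm in diameter and 66 mm high. Origin at the centre of its underside. Leave alone.
- jar: Loose bystander: lidded jar 68 mm in diameter and 85 mm high. Origin at the centre of its underside. Leave alone.

How it is judged:
On the way:
1. the pin hangs released in the notch while the gauge still stands in its rest (horizontal distance between pin and notch below 0.012 m and z of pin in the frame of notch between -0.004 and 0.005 m and angle between pin's own z axis and vertical below 0.2 rad and contact force between the fingers and pin below 0.05 N and distance between gauge and cradle below 0.035 m and angle between gauge's own z axis and vertical below 0.1 rad), for 0.2 s.
At the end, for the whole second after the job is handed in: Pin released in the notch, collar on the block. Gauge gripped (over 3 N) and its sole bearing on the knot (over 0.5 N), not on rest or desk; the crest within 35 mm of the middle of the sole; gauge in line with the timber within 0.2 rad; pointer within 0.04 rad of the index tab, and still (horizontal distance between pin and notch below 0.012 m and z of pin in the frame of notch between -0.004 and 0.005 m and angle between pin's own z axis and vertical below 0.2 rad and contact force between the fingers and pin below 0.05 N and contact force between the fingers and gauge above 3 N and contact force between gauge and crown above 0.5 N and contact force between gauge and cradle below 0.05 N and contact force between gauge and table below 0.05 N and y of crown in the frame of gauge between -0.035 and 0.035 m and x of crown in the frame of gauge between -0.04 and 0.04 m and angle between the x axis of gauge and the x axis of crown, either way round below 0.2 rad and angle between the z axis of pointer_tip and the z axis of index_tip, either way round below 0.04 rad and velocity of joint pointer between -0.15 and 0.15 rad/s and linear speed of gauge below 0.02 m/s); the arm keeps its last pose, push and grip.
It fails at once if a bystander is disturbed (distance of any of can, twine, jar from where it was at the start of the episode above 0.02 m).
It also fails if it takes over 54 s, if anything falls off the work surface, if the arm or the gripper's body presses on something with over 40 N, if the wrist force passes 120 N, or if a joint passes its speed limit or range.

### The arm

A 6-joint arm with a two-finger parallel gripper is mounted at the origin on the work surface. World frame = base frame: x ahead of the robot, y to its left, z up, the work surface at z = 0. Lengths are in m, angles in rad, forces in N, time in s.
With the tool pointing down it reaches from about 0.375 to 0.975 m from the base axis. Payload 3.8 kg.
Tool frame: the origin (TCP) lies midway between the tips of the shut fingers; the grasp point (between the pads) lies ctrl.tcp_to_grasp behind it (ctrl.tcp_to_grasp is the distance from the TCP to the grasp point, in m); z points along the fingers, y is the line along which they close (so a half turn about z gives the same grasp; the last joint's range is limited). The gripper opens to 88 mm and grips with 3 to 60 N. Pads are 18 mm wide; open, the fingers measure 123 mm over their backs; the gripper's body (75 mm by 187 mm) begins 45 mm behind the grasp point.
Start: joints at [-1.242, 0.264, 1.604, -0, 1.274, -0.037], TCP at [0.241, -0.63, 0.239] pointing down, gripper open.
Joint ranges: [-2.63, 2.63], [-0.94, 2.18], [0.31, 2.57], [-1.31, 4.45], [0, 2.66], [-2.55, 2.55]. Speed limits (rad/s): [2.57, 2.57, 3.14, 3.14, 3.14, 3.14].

### API

Orientations are given as [roll, pitch, yaw] about the fixed x, y, z axes, in that order (R = Rz(yaw) Ry(pitch) Rx(roll)).
In Python, from bench import ctrl, optics, order gives the robot as it stands (ctrl), with the cameras (optics) and the job (order).
- The arm moves only by the shell command python3 drive.py 'ROWS' [FORCE]. ROWS is rows parted by semicolons, their numbers by spaces, 1 to 12 of them, each of 7 numbers: the opening from 0.0 (shut) to 1.0 (fully open), then dx, dy, dz in m, then a rotation vector rx, ry, rz in rad; each row shifts and turns the commanded pose from where the row before left it, along the tool's axes as they then stand; what a row does not reach is not made up. A row lasts 1/8 s, in which the tool goes at most 0.0625 m and 0.188 rad, less where a joint would pass 70% of its speed; a pose out of reach is approached as far as the arm can. The fingers move at their own pace and stop on an object; FORCE is the grip in N (left out, the last holds). Time passes only in rows, so rows that do not move let the fingers close. It prints the time, the measured TCP pose, the force, the opening and the grip force at its end.
- ctrl.read_state(): the state, without advancing time (a new reading comes with each control period).
- optics.get_image(name): name is "scene" or "top" or "wrist"; returns a dict with "pixels" (384x512x3 uint8, blue, green, red), "mtx" (3x3 intrinsics, pixels), "dist" ([k1, k2, p1, p2, k3] as OpenCV has them; the pictures are not rectified), "eye" and "rotation" of the camera in the world. Camera axes: x right, y up, looking along -z (the intrinsics and any distortion apply to the point x, -y, -z); pixel columns grow to the right and rows downward; lengths in m; the calibration is good to about 2 mm. A picture is of the moment at which its call begins. There is no depth.
- order.hand_in(): hands the job in; it is judged then, once.
The state is a dict: "time": time; "joint_pos": joint angles; "joint_velocities": joint speeds; "effort": joint torques, N m; "tool_pos": TCP position; "tcp_rot": TCP orientation; "wrist_force": force on the tool from outside, world axes, zero at the start; "ft_torque": the same for the moment, N m; "width": opening from 0.0 (shut) to 1.0 (fully open); "finger_force": force on a finger pad.
Only numpy, scipy, OpenCV 4.12 (cv2) and the standard library are available. Lean on these libraries where they do the work, as an engineer would, in place of code of your own. Each camera call takes 0.05 s, during which the arm holds its last target. There are 200 camera calls.

## Working session

There is one attempt and no reset: what is moved stays moved. The work goes in short steps, Python scripts to look and compute and a shell command to move; the robot and the scene stay as the last step left them, time stands still between calls to the robot, and variables do not carry over. Pictures are saved under pics/ and viewed, at most 10 in all, crops included, and the job is handed in when it is done.

```bash
ls; mkdir -p pics; cat > h.py <<'E'
import numpy as np, cv2
from bench import ctrl, optics, order
from scipy.spatial.transform import Rotation as R
def rot(im):
    r=np.array(im["rotation"],float)
    return r if r.shape==(3,3) else R.from_euler('xyz',r).as_matrix()
def ray(im,uv):
    p=cv2.undistortPoints(np.array([[uv]],float),np.array(im["mtx"]),np.array(im["dist"]))[0,0]
    d=rot(im)@np.array([p[0],-p[1],-1.]); return np.array(im["eye"]),d/np.linalg.norm(d)
def onz(im,uv,z):
    e,d=ray(im,uv); return e+d*(z-e[2])/d[2]
def proj(im,P):
    c=(np.array(P)-np.array(im["eye"]))@rot(im); c=c*[1,-1,-1]
    return cv2.projectPoints(c.reshape(-1,1,3),np.zeros(3),np.zeros(3),np.array(im["mtx"]),np.array(im["dist"]))[0][:,0]
E
python3 - <<'E'
from h import *
import pickle
s=ctrl.read_state();print(s, ctrl.tcp_to_grasp)
for n in("scene","top"):
    im=optics.get_image(n);pickle.dump(im,open(f"{n}0.pkl","wb"));print(n,im["eye"],np.array(im["rotation"]).round(3),im["mtx"],im["dist"])
    cv2.imwrite(f"pics/{n}0.png",cv2.resize(im["pixels"],(800,600)))
E
```

```text
bench.py
drive.py
pics
{'time': 0.0, 'joint_pos': array([-1.24189794e+00,  2.64734587e-01,  1.60531921e+00, -9.74855836e-06,
        1.27367048e+00, -3.68809053e-02]), 'joint_velocities': array([ 5.95965584e-04,  7.69342203e-04,  8.40360195e-04,  8.89591403e-04,
        2.67868165e-06, -9.33556635e-04]), 'effort': array([ 3.46054458e-04, -5.02109134e+01, -3.56875134e+01,  7.29134073e-02,
        2.96763657e-02, -1.67096950e-04]), 'tool_pos': array([ 0.24122082, -0.62970229,  0.23743008]), 'tcp_rot': array([-3.13946214e+00, -6.92893313e-05,  3.65782079e-01]), 'wrist_force': array([-0.64574337,  0.19879552,  0.10036501]), 'ft_torque': array([-0.01826325,  0.01416257,  0.02237021]), 'finger_force': 0.0, 'width': 0.9992128151780812} 0.0187
scene [1.32663144 0.48389443 0.68035544] [9.83e-01 1.00e-03 2.15e+00] [[466.22051379   0.         264.57461931]
 [  0.         466.22051379 191.38991265]
 [  0.           0.           1.        ]] [-0.04188394  0.          0.          0.          0.        ]
top [0.57231685 0.03014822 1.31610882] [ 0.038  0.01  -1.579] [[454.61171017   0.         256.23998012]
 [  0.         454.61171017 189.50413437]
 [  0.           0.           1.        ]] [-0.03791725  0.          0.          0.          0.        ]
```

View pics/scene0.png

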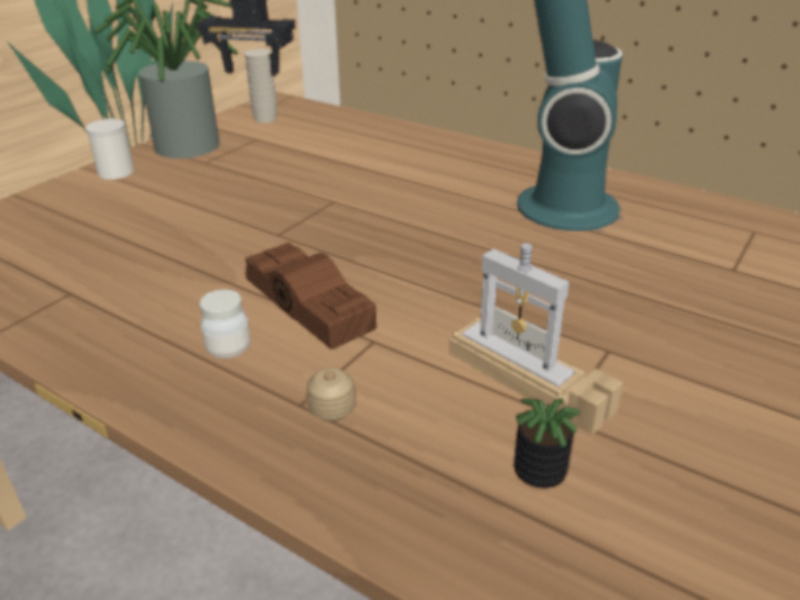

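View pics/top0.png

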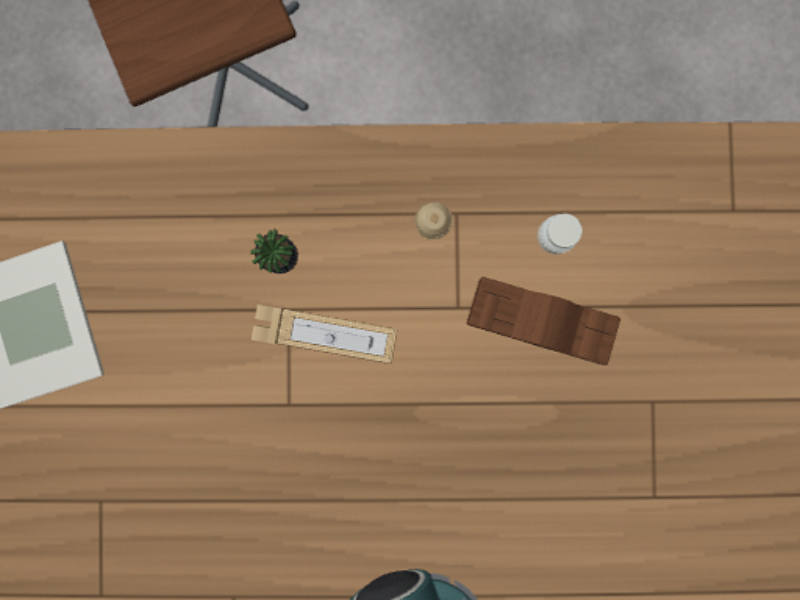

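The scene view shows the gauge at (525,320), the notch block at (597,400) and the timber at (310,290), with the can, twine and jar in front of them. In the top view the pin is at (331,338), the notch at (264,323) and the timber at (543,320). Next I'll measure these with masks.

```bash
python3 - <<'E'
from h import *
import pickle
im=pickle.load(open("top0.pkl","rb"));px=im["pixels"]
hsv=cv2.cvtColor(px,cv2.COLOR_BGR2HSV)
for p in [(169,207),(165,213),(348,200),(210,215),(281,300)]: print(p,px[p[1],p[0]],hsv[p[1],p[0]])
dark=((px[...,2]<115)&(hsv[...,1]>90)).astype(np.uint8); dark[:160]=0;dark[250:]=0;dark[:,:290]=0
dark=cv2.morphologyEx(dark,cv2.MORPH_OPEN,np.ones((3,3)))
cs,_=cv2.findContours(dark,0,1);c=max(cs,key=cv2.contourArea);r=cv2.minAreaRect(c);print("stud",r)
W=np.array([onz(im,p,.045)[:2] for p in cv2.boxPoints(r)]);print(W.round(4),[np.linalg.norm(W[i]-W[i-1]).round(4) for i in range(4)],W.mean(0))
pale=((px[...,2]>178)&(px[...,1]>140)).astype(np.uint8); pale[:185]=0;pale[240:]=0;pale[:,:150]=0;pale[:,270:]=0
pale=cv2.morphologyEx(pale,cv2.MORPH_CLOSE,np.ones((3,3)))
cs,_=cv2.findContours(pale,0,1);c=max(cs,key=cv2.contourArea);r=cv2.minAreaRect(c);print("cradle",r)
W=np.array([onz(im,p,.042)[:2] for p in cv2.boxPoints(r)]);print(W.round(4),[np.linalg.norm(W[i]-W[i-1]).round(4) for i in range(4)],W.mean(0))
v=px.copy();v[dark>0]=(0,0,255);v[cv2.dilate(pale,np.ones((3,3)))-pale>0]=(255,0,0)
A=cv2.resize(px[180:240,150:290],(800,343),interpolation=cv2.INTER_CUBIC);B=cv2.resize(v[165:245,150:410],(800,246))
cv2.imwrite("pics/m1.png",np.vstack([A,B]))
print("pin", onz(im,(331*.64,338*.64),.214))
E
```

```text
(169, 207) [ 96 129 161] [ 15 103 161]
(165, 213) [126 162 186] [ 18  82 186]
(348, 200) [ 57  78 115] [ 11 129 115]
(210, 215) [188 182 180] [113  11 188]
(281, 300) [ 80 107 136] [ 14 105 136]
stud ((347.5596618652344, 204.4678955078125), (94.05853271484375, 33.71548080444336), 16.69924545288086)
[[ 0.5704 -0.0734]
 [ 0.6605 -0.1016]
 [ 0.5826 -0.3528]
 [ 0.4928 -0.324 ]] [np.float64(0.2624), np.float64(0.0944), np.float64(0.263), np.float64(0.0943)] [ 0.57660654 -0.21294493]
cradle ((211.90541076660156, 214.06756591796875), (80.06230163574219, 22.193864822387695), 9.462322235107422)
[[0.5415 0.283 ]
 [0.6029 0.2726]
 [0.5642 0.0509]
 [0.5031 0.0616]] [np.float64(0.2248), np.float64(0.0623), np.float64(0.2251), np.float64(0.062)] [0.55294038 0.16703195]
pin [0.55006922 0.14852035 0.214     ]
```

View pics/m1.png

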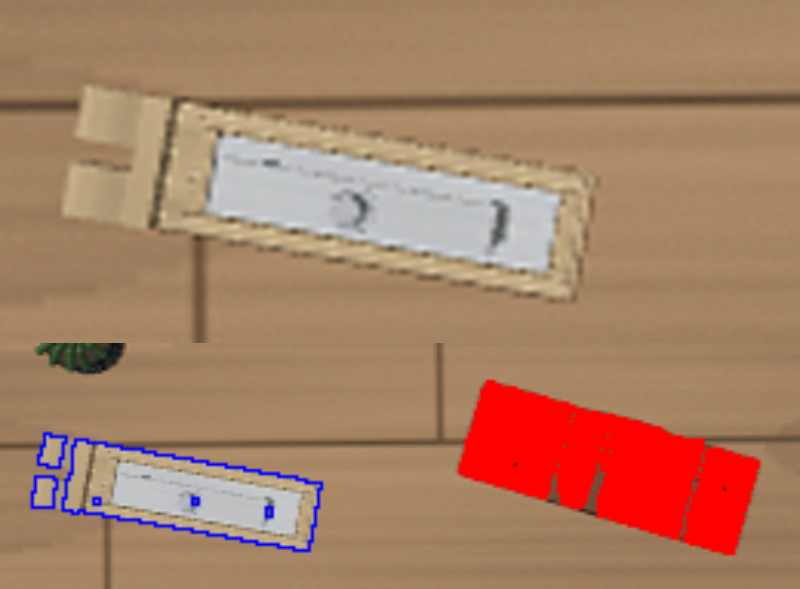

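The crop shows the rest outlined well, with the notch open to the left at about (100,150) and the pin head at about (350,208). The timber mask measures 262 x 94 mm, which matches its given size. Next I'll work out the first move, to above the pin.

```bash
cat >> h.py <<'E'
def to(P,yaw=None,rpy=None):
    "translation (in current tool axes) then rotation vector to reach P / rpy"
    s=ctrl.read_state();A=R.from_euler('xyz',s["tcp_rot"])
    B=R.from_euler('xyz',rpy if rpy is not None else [np.pi,0,yaw])
    print("t",round(s["time"],2),"d",A.inv().apply(np.array(P)-s["tool_pos"]).round(4),"rv",(A.inv()*B).as_rotvec().round(4))
E
python3 - <<'E'
from h import *
im=optics.get_image("wrist");s=ctrl.read_state();A=R.from_euler('xyz',s["tcp_rot"]).as_matrix()
print("cam in tool",A.T@(np.array(im["eye"])-s["tool_pos"]),"\n",(A.T@rot(im)).round(3),im["mtx"][0][0])
to([.55,.148,.32],1.40)
E
```

```text
cam in tool [ 0.07590554  0.00051353 -0.14710379] 
 [[ 0.     0.956  0.295]
 [ 1.    -0.    -0.   ]
 [-0.     0.295 -0.956]] 288.8305604365274
t 0.15 d [ 0.5665 -0.6161 -0.0812] rv [-1.6000e-03 -1.0000e-03 -1.0342e+00]
```

```bash
python3 drive.py '1 .03 -.044 -.025 0 0 0;1 .03 -.044 -.025 0 0 0;1 .04 -.044 -.02 0 0 0;1 .042 -.044 -.01 0 0 0;1 .042 -.044 0 0 0 0;1 .042 -.044 0 0 0 0;1 .042 -.044 0 0 0 0;1 .042 -.044 0 0 0 0;1 .042 -.044 0 0 0 0;1 .042 -.044 0 0 0 0;1 .042 -.044 0 0 0 0;1 .042 -.044 0 0 0 0'; python3 drive.py '1 0 0 0 0 0 -.18;1 0 0 0 0 0 -.18;1 0 0 0 0 0 -.18;1 0 0 0 0 0 -.18;1 0 0 0 0 0 -.18;1 0 0 0 0 0 -.134;1 0 0 0 0 0 0'
python3 - <<'E'
from h import *
to([.55,.148,.32],1.40)
E
```

```text
time: 1.65
tool_pos: [0.4991, 0.0355, 0.3186]
tcp_rot: [3.141, -0.0, 0.366]
wrist_force: [1.1, -0.2, 0.7]
width: 1.0
finger_force: 0.0
time: 2.52
tool_pos: [0.4986, 0.0335, 0.3183]
tcp_rot: [-3.141, 0.0, 1.398]
wrist_force: [-0.4, 1.6, 0.2]
width: 0.999
finger_force: 0.0
t 2.52 d [ 0.1216  0.031  -0.0017] rv [-0.0006  0.0001 -0.0016]
```

```bash
python3 drive.py '1 .05 .0155 0 0 0 0;1 .04 .0155 0 0 0 0;1 0 0 0 0 0 0'
python3 - <<'E'
from h import *
import pickle
im=optics.get_image("wrist");pickle.dump((im,ctrl.read_state()),open("w1.pkl","wb"));print(im["eye"])
cv2.imwrite("pics/w1.png",cv2.resize(im["pixels"],(800,600)))
E
```

```text
time: 2.9
tool_pos: [0.5454, 0.1188, 0.318]
tcp_rot: [-3.141, -0.0, 1.4]
wrist_force: [-0.9, -0.1, 0.3]
width: 1.004
finger_force: 0.0
[0.55850429 0.19315457 0.46521508]
```

View pics/w1.png

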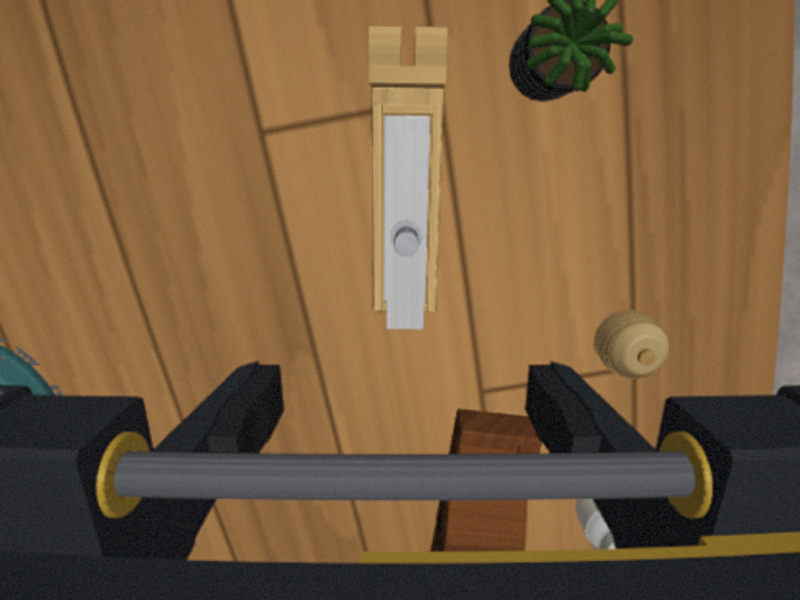

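The wrist view shows the pin head at (406,242), the slot at columns 400–415 and rows 27–66, and the rest running almost straight up the image. I'll take finer measurements from this one.

```bash
python3 - <<'E'
from h import *
import pickle
im,s=pickle.load(open("w1.pkl","rb"));g=cv2.cvtColor(im["pixels"],cv2.COLOR_BGR2GRAY).astype(float);hsv=cv2.cvtColor(im["pixels"],cv2.COLOR_BGR2HSV)
print("rows slot",g[22:36,248:274:1].round()[::4].astype(int).tolist())
print("col259-262",g[12:60,262].astype(int).tolist())
sat=hsv[...,1]
for r in (80,100,120,170,190,205): print(r,sat[r,232:290].tolist())
print("pin patch");print(g[136:168:2,246:276:2].astype(int))
E
```

```text
rows slot [[154, 153, 152, 156, 152, 151, 155, 154, 139, 119, 116, 118, 122, 118, 120, 119, 116, 120, 140, 158, 156, 155, 153, 158, 153, 155], [156, 155, 155, 154, 154, 153, 154, 153, 140, 123, 121, 121, 120, 120, 121, 116, 109, 112, 146, 157, 154, 156, 154, 155, 156, 157], [146, 144, 146, 146, 146, 146, 145, 145, 117, 122, 123, 123, 122, 118, 119, 120, 113, 112, 146, 147, 145, 146, 145, 145, 146, 145], [137, 142, 139, 139, 143, 142, 143, 139, 117, 123, 124, 122, 121, 118, 118, 119, 110, 106, 143, 142, 144, 140, 140, 138, 141, 146]]
col259-262 [119, 117, 120, 117, 118, 117, 120, 119, 123, 118, 120, 119, 122, 121, 121, 115, 121, 121, 119, 116, 121, 122, 118, 117, 120, 123, 119, 120, 120, 117, 139, 155, 152, 156, 152, 152, 157, 153, 154, 155, 162, 100, 65, 78, 142, 160, 154, 155]
80 [136, 137, 132, 145, 144, 152, 123, 114, 119, 110, 120, 113, 129, 110, 7, 5, 1, 3, 3, 1, 3, 1, 1, 1, 3, 1, 0, 3, 3, 1, 3, 1, 0, 3, 1, 3, 1, 1, 0, 3, 3, 3, 7, 95, 136, 116, 119, 114, 114, 117, 124, 146, 138, 149, 147, 143, 143, 142]
100 [135, 147, 140, 133, 136, 140, 112, 114, 118, 115, 116, 110, 120, 104, 6
[... 1449 characters left out ...]
1 115]
 [171 183 181 163 158 108  98 112  89 128 163 166 182 179 117]
 [175 186 158 166  99 101 119 143 124 100 119 169 182 180 122]
 [175 187 168 152  96 166 171 165 173 160  94 163 172 178 114]
 [173 185 164 113 165 170 168 167 164 167 145 164 165 179 118]
 [175 185 163 110 170 167 169 167 167 165 160 145 184 177 116]
 [175 185 185 132 167 166 170 169 167 168 163 154 182 172 120]
 [174 184 187 143 165 160 163 169 167 168 165 178 181 184 117]
 [174 183 183 174 159 162 165 164 163 167 164 180 181 185 116]
 [175 185 186 180 166 156 162 163 162 155 178 182 182 185 121]
 [171 184 182 178 179 173 172 170 173 177 181 177 183 183 122]
 [173 181 183 178 178 179 182 180 180 178 180 179 181 179 132]]
```

```bash
python3 - <<'E'
from h import *
import pickle
im,s=pickle.load(open("w1.pkl","rb"))
q=lambda u,v,z:onz(im,(u,v),z)
p=q(260.2,155.2,.214);print("pin",p.round(4),"dia",np.linalg.norm(q(252,155,.214)-q(268.5,155,.214)))
a=q(256.2,28,.052);b=q(266,28,.052);print("slot w",np.linalg.norm(a-b),((a+b)/2).round(4))
e=q(261,42,.052);o=q(261,17,.052);print("inner",e.round(4),"outer",o.round(4),np.linalg.norm(e-o))
L=q(239,100,.039);L2=q(239,190,.039);print("rim left", (L-L2)[:2])
# cradle width at row 170, outer edges 239..280(z .039)
for r,l,rr in((100,238,283),(170,239,280),(190,239,279)):
  l_,r_=q(l,r,.039),q(rr,r,.039);print(r,((l_+r_)/2).round(4),np.linalg.norm(l_-r_).round(4))
l,r=q(247,205,.18),q(270.7,205,.18);print("bar",((l+r)/2).round(4),np.linalg.norm(l-r))
y=e-p;print("dist pin-inner (expect .123)",np.linalg.norm(y[:2]),"yaw",-np.arctan2(y[0],y[1]))
t=pickle.load(open("top0.pkl","rb"))
E
```

```text
pin [0.5528 0.1524 0.214 ] dia 0.014417402440835869
slot w 0.01263773535600556 [0.578  0.2891 0.052 ]
inner [0.575  0.2727 0.052 ] outer [0.58   0.3019 0.052 ] 0.029654704981045707
rim left [0.02479431 0.12976792]
100 [0.5623 0.2013 0.039 ] 0.0634
170 [0.544  0.1022 0.039 ] 0.0617
190 [0.5379 0.0714 0.039 ] 0.0615
bar [0.5418 0.0956 0.18  ] 0.02475935102808091
dist pin-inner (expect .123) 0.1222830059474822 yaw -0.18317747462061365
```

```bash
python3 - <<'E'
from h import *
to([.5528,.1524,.1875],1.388)
E
```

```text
t 2.95 d [0.0357 0.0022 0.1305] rv [-0.0012  0.0008  0.0118]
```

```bash
python3 drive.py '1 .0357 .0022 .04 0 0 .012;1 0 0 .05 0 0 0;1 0 0 .03 0 0 0;1 0 0 .0105 0 0 0;1 0 0 0 0 0 0;0 0 0 0 0 0 0;0 0 0 0 0 0 0;0 0 0 0 0 0 0;0 0 0 0 0 0 0;0 0 0 0 0 0 0' 15
python3 - <<'E'
from h import *
to([.5528,.1524,.1875],1.388)
im=optics.get_image("wrist")
cv2.imwrite("pics/w2.png",cv2.resize(im["pixels"],(640,480)))
E
```

```text
time: 4.2
tool_pos: [0.553, 0.1518, 0.1882]
tcp_rot: [3.142, -0.0, 1.388]
wrist_force: [0.1, -0.2, 0.2]
width: 0.454
finger_force: 0.0
t 4.2 d [ 0.0006 -0.0003  0.0007] rv [ 0.0001 -0.     -0.0001]
```

```bash
python3 drive.py '0 0 0 0 0 0 0;0 0 0 0 0 0 0;0 0 0 0 0 0 0;0 0 0 0 0 0 0;0 0 0 0 0 0 0;0 0 0 0 0 0 0' 15
python3 drive.py '0 0 0 -.01 0 0 0;0 0 0 -.02 0 0 0;0 0 0 -.03 0 0 0;0 0 0 0 0 0 0'
```

```text
time: 5.0
tool_pos: [0.5529, 0.1517, 0.188]
tcp_rot: [-3.141, 0.0, 1.388]
wrist_force: [0.1, 0.5, -0.8]
width: 0.155
finger_force: 15.0
time: 5.5
tool_pos: [0.5555, 0.1523, 0.2528]
tcp_rot: [3.134, -0.003, 1.388]
wrist_force: [0.4, 0.1, -0.8]
width: 0.154
finger_force: 15.0
```

```bash
python3 drive.py '0 0 0 -.02 0 0 0;0 0 0 0 0 0 0'; python3 - <<'E'
from h import *
to([.5772,.2838,.275],1.388)
im=optics.get_image("wrist")
cv2.imwrite("pics/w3.png",cv2.resize(im["pixels"],(800,600)))
E
```

```text
time: 5.75
tool_pos: [0.5538, 0.1519, 0.2699]
tcp_rot: [3.139, -0.001, 1.388]
wrist_force: [-0.8, -0.1, -0.5]
width: 0.151
finger_force: 15.0
t 5.75 d [ 0.1339 -0.001  -0.005 ] rv [ 0.0025 -0.0011 -0.0002]
```

View pics/w3.png

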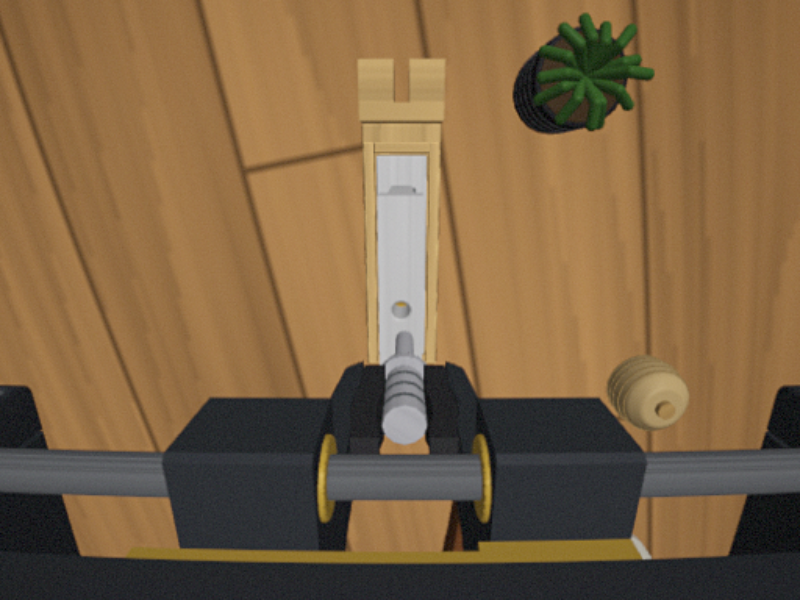

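The pin is out and held, with the shank at (404,345), the empty bore at (401,309) and the slot at columns 394–409. I'll move it over the notch.

```bash
python3 drive.py '0 .04 0 0 0 0 0;0 .05 -.001 0 0 0 0;0 .044 0 0 0 0 0;0 0 0 .03 0 0 0;0 0 0 .04 0 0 0;0 0 0 0 0 0 0;0 0 0 0 0 0 0'; python3 - <<'E'
from h import *
im=cv2.imread("pics/w3.png")
g=cv2.resize(im,(512,384)).astype(int).sum(2)
print(g[50:60:3,246:270].tolist(), g[36:72,257].tolist())
to([.5772,.2838,.0595+.002],1.388)
E
```

```text
time: 6.68
tool_pos: [0.5766, 0.2836, 0.1986]
tcp_rot: [3.142, -0.0, 1.388]
wrist_force: [0.2, -0.6, -0.4]
width: 0.152
finger_force: 15.0
[[433, 445, 447, 444, 443, 402, 317, 360, 374, 363, 357, 355, 351, 350, 345, 336, 399, 444, 446, 446, 441, 442, 446, 445], [429, 432, 433, 430, 433, 386, 318, 355, 367, 363, 368, 361, 352, 359, 350, 339, 391, 430, 432, 430, 428, 424, 419, 428], [421, 426, 425, 424, 422, 380, 321, 364, 373, 370, 363, 365, 359, 362, 353, 335, 384, 423, 426, 423, 422, 421, 425, 426], [419, 419, 412, 415, 416, 379, 300, 358, 371, 368, 363, 362, 360, 358, 347, 327, 373, 417, 418, 420, 417, 413, 416, 411]] [351, 349, 356, 358, 347, 355, 353, 349, 348, 356, 362, 352, 353, 351, 355, 353, 356, 361, 361, 365, 365, 365, 363, 362, 372, 362, 368, 360, 366, 410, 455, 466, 455, 449, 452, 455]
t 6.67 d [0.0002 0.0005 0.1371] rv [ 0.0001 -0.0001 -0.0004]
```

```bash
python3 - <<'E'
from h import *
im=optics.get_image("wrist");s=ctrl.read_state()
A=R.from_euler('xyz',s["tcp_rot"]).as_matrix();c=A.T@(np.array(im["eye"])-s["tool_pos"]);Q=A.T@rot(im)
B=R.from_euler('xyz',[3.139,-.001,1.388]).as_matrix()
j=dict(im);j["eye"]=np.array([.5538,.1519,.2699])+B@c;j["rotation"]=B@Q
a,b=onz(j,(251.3,56),.052),onz(j,(261.9,56),.052);print(((a+b)/2).round(4),np.linalg.norm(a-b));print(onz(j,(257,64.8),.052))
e=np.array([.5772,.2838]);n=np.array([np.cos(.183),-np.sin(.183)]);print("lateral off",((a+b)/2)[:2].dot(n)-e.dot(n))
cv2.imwrite("pics/w4.png",cv2.resize(im["pixels"],(800,600)))
E
```

```text
[0.5752 0.2817 0.052 ] 0.012300521620923308
[0.57393304 0.27220293 0.052     ]
lateral off -0.0015627258532128208
```

View pics/w4.png

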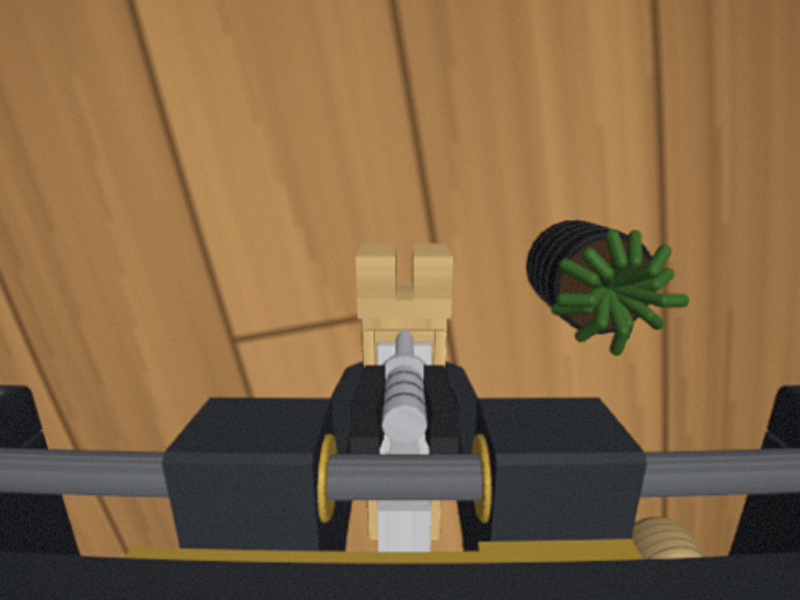

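The pin shank is at (404,345) and the slot at columns 396–413, rows 245–290. The can is well clear of the gripper. I'll check the slot's sideways position in this view.

```bash
python3 - <<'E'
from h import *
im=optics.get_image("wrist");s=ctrl.read_state();g=im["pixels"].astype(int).sum(2)
for r in (160,165,172): print(r,g[r,246:274].tolist())
print(g[150:200,259].tolist())
for u,v in((253.5,172),(264.5,172),(259,185)): print(onz(im,(u,v),.052))
E
```

```text
160 [403, 400, 407, 413, 406, 411, 372, 363, 399, 394, 390, 380, 385, 377, 385, 388, 373, 344, 415, 405, 402, 405, 409, 408, 407, 410, 408, 408]
165 [489, 499, 492, 499, 499, 489, 356, 364, 396, 382, 398, 391, 387, 368, 381, 386, 361, 350, 496, 500, 491, 493, 499, 496, 499, 498, 485, 501]
172 [472, 468, 474, 464, 470, 461, 349, 360, 404, 387, 385, 394, 388, 379, 384, 377, 371, 345, 478, 482, 467, 475, 468, 470, 468, 471, 473, 470]
[383, 383, 378, 388, 374, 388, 382, 379, 380, 372, 377, 364, 384, 371, 381, 368, 390, 388, 384, 373, 388, 389, 379, 384, 380, 396, 387, 387, 391, 394, 393, 383, 387, 377, 367, 378, 384, 408, 400, 415, 403, 406, 454, 484, 476, 479, 476, 473, 473, 478]
[0.57439195 0.29432246 0.052     ]
[0.58568093 0.29223269 0.052     ]
[0.5774915  0.27946203 0.052     ]
```

The slot's middle line and the TCP agree to within 0.5 mm, so I'll lower the pin.

```bash
python3 drive.py '0 0 0 .04 0 0 0;0 0 0 .04 0 0 0;0 0 0 .03 0 0 0;0 0 0 0 0 0 0'; python3 drive.py '0 0 0 .015 0 0 0;0 0 0 .008 0 0 0;0 0 0 .003 0 0 0;0 0 0 0 0 0 0'
```

```text
time: 7.28
tool_pos: [0.5753, 0.283, 0.0869]
tcp_rot: [-3.139, 0.002, 1.388]
wrist_force: [-0.4, 0.5, -0.6]
width: 0.149
finger_force: 15.0
time: 7.78
tool_pos: [0.5765, 0.2837, 0.0623]
tcp_rot: [3.141, -0.0, 1.388]
wrist_force: [-0.3, -0.4, -0.4]
width: 0.151
finger_force: 15.0
```

```bash
python3 drive.py '0 0 0 .002 0 0 0;0 0 0 0 0 0 0;.5 0 0 0 0 0 0;.5 0 0 0 0 0 0;.5 0 0 0 0 0 0;.5 0 0 0 0 0 0;.5 0 0 0 0 0 0'; python3 drive.py '.5 0 0 -.03 0 0 0;.5 0 0 -.06 0 0 0;.5 0 0 -.06 0 0 0;.5 0 0 -.01 0 0 0;.5 0 0 0 0 0 0'
python3 - <<'E'
from h import *
im=optics.get_image("wrist")
cv2.imwrite("pics/w5.png",cv2.resize(im["pixels"],(800,600)))
print(im["eye"])
to([.5528,.1524,.22],1.388)
E
```

```text
time: 8.65
tool_pos: [0.5764, 0.2836, 0.0602]
tcp_rot: [3.142, -0.0, 1.388]
wrist_force: [0.6, -0.0, -0.2]
width: 0.503
finger_force: 0.0
time: 9.28
tool_pos: [0.5767, 0.2838, 0.221]
tcp_rot: [3.14, -0.001, 1.388]
wrist_force: [-0.3, 0.1, 0.5]
width: 0.496
finger_force: 0.0
[0.5903948  0.35789489 0.36828262]
t 9.32 d [-0.133   0.0013 -0.0009] rv [-0.0013  0.0009 -0.0002]
```

View pics/w5.png

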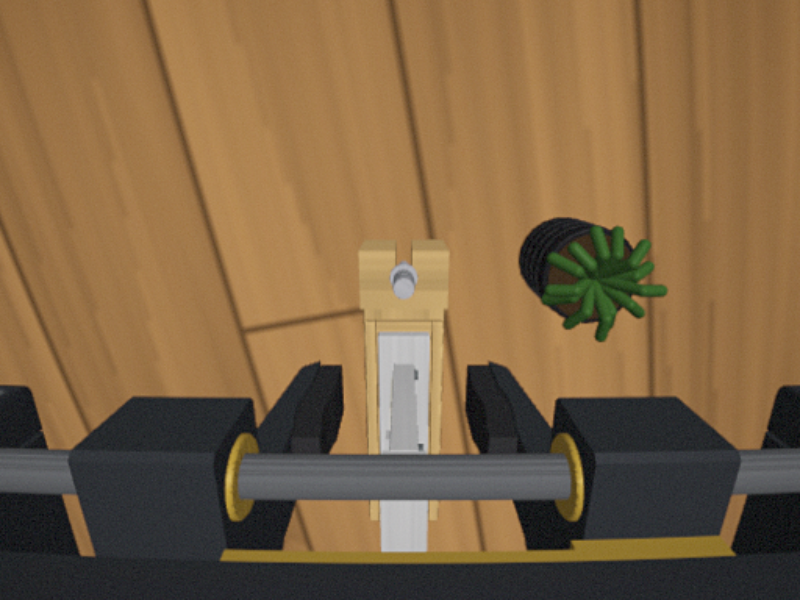

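The pin hangs upright in the slot, head at (403,283), and the gauge is still in its rest. Next I'll grip the top bar.

```bash
python3 drive.py '.5 -.05 .0005 0 0 0 0;.5 -.05 .0005 0 0 0 0;.5 -.033 0 0 0 0 0;.5 0 0 .03 0 0 0;.5 0 0 .0375 0 0 0;.5 0 0 0 0 0 0;0 0 0 0 0 0 0;0 0 0 0 0 0 0;0 0 0 0 0 0 0;0 0 0 0 0 0 0;0 0 0 0 0 0 0' 45; python3 drive.py '0 0 0 0 0 0 0;0 0 0 -.006 0 0 0;0 0 0 -.02 0 0 0;0 0 0 -.03 0 0 0;0 0 0 -.05 0 0 0;0 0 0 -.05 0 0 0;0 0 0 -.05 0 0 0;0 0 0 0 0 0 0'
```

```text
time: 10.7
tool_pos: [0.5539, 0.1531, 0.154]
tcp_rot: [3.14, -0.001, 1.388]
wrist_force: [-0.6, 0.9, 4.9]
width: 0.265
finger_force: 44.9
time: 11.7
tool_pos: [0.5554, 0.1532, 0.3649]
tcp_rot: [3.132, -0.004, 1.388]
wrist_force: [-0.1, -0.1, -6.0]
width: 0.267
finger_force: 44.9
```

```bash
python3 - <<'E'
from h import *
import pickle
im=pickle.load(open("scene0.pkl","rb"))
for P in ([.74,.25,.36],[.78,.27,.36]): print(proj(im,[P]),np.linalg.norm(np.array(P)-im["eye"]))
to([.76,.26,.42],1.95)
E
```

```text
[[349.18698114 140.04958633]] 0.7081459343297022
[[350.30736027 154.61966858]] 0.6687184547102689
t 11.7 d [ 0.1425  0.1823 -0.0527] rv [ 0.0107 -0.0015 -0.5623]
```

```bash
python3 drive.py '0 .035 .046 -.012 0 0 0;0 .035 .046 -.012 0 0 0;0 .035 .046 -.012 0 0 0;0 .035 .046 -.012 0 0 0;0 0 0 0 0 0 -.18;0 0 0 0 0 0 -.18;0 0 0 0 0 0 -.18;0 0 0 0 -.1 0 0;0 0 0 0 -.05 0 0;0 0 0 0 0 0 0'; python3 drive.py '0 0 0 0 0 0 0;0 0 0 0 0 0 0;0 0 0 0 0 0 0;0 0 0 0 0 0 0;0 0 0 0 0 0 0;0 0 0 0 0 0 0;0 0 0 0 0 0 0;0 0 0 0 0 0 0;0 0 0 0 0 0 0;0 0 0 0 0 0 0'
python3 - <<'E'
from h import *
import pickle
im=optics.get_image("scene");s=ctrl.read_state();pickle.dump((im,s),open("s1.pkl","wb"))
A=R.from_euler('xyz',s["tcp_rot"]);G=s["tool_pos"]+A.apply([0,0,.0187])
# gauge axes: gx=tool y, gz=-tool z, gy=tool x ; origin = 0.1233 below TCP
f=lambda x,y,z: s["tool_pos"]+A.apply([y,x,.142-z-.0187])
print(proj(im,[f(0,0,.1),f(0,0,.032),f(0,0,.15),f(0,.085,0),f(0,-.085,0)]).round(1))
u,v=proj(im,[f(0,0,.06)])[0]
c=im["pixels"][int(v)-50:int(v)+40,int(u)-60:int(u)+60]
cv2.imwrite("pics/s1.png",cv2.resize(c,(800,600),interpolation=cv2.INTER_CUBIC));print(int(u)-60,int(v)-50)
E
```

```text
time: 12.95
tool_pos: [0.7578, 0.2562, 0.4032]
tcp_rot: [2.998, -0.0, 1.928]
wrist_force: [-1.0, -0.0, -5.6]
width: 0.268
finger_force: 44.9
time: 14.2
tool_pos: [0.7596, 0.2569, 0.4066]
tcp_rot: [2.992, -0.0, 1.928]
wrist_force: [-0.3, -0.4, -5.1]
width: 0.265
finger_force: 44.9
[[349.3 132.9]
 [344.3 176.8]
 [353.2  98.1]
 [399.8 203.3]
 [286.7 189.5]]
286 109
```

View pics/s1.png

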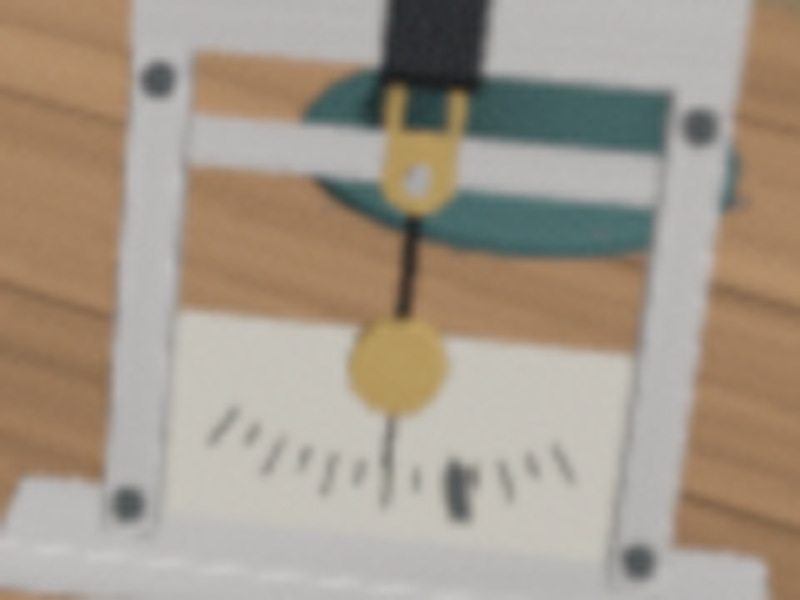

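The close-up shows the pivot at (417,182), the pointer tip at (385,508) and the index tab at (460,490). I put the tilt in the wrong rotation column, so I'll undo it and tilt about tool y instead.

```bash
python3 drive.py '0 0 0 0 .1 0 0;0 0 0 0 .05 0 0;0 0 0 0 0 -.08 0;0 0 0 0 0 -.08 0;0 0 0 0 0 -.04 0;0 0 0 0 0 0 0;0 0 0 0 0 0 0;0 0 0 0 0 0 0;0 0 0 0 0 0 0;0 0 0 0 0 0 0;0 0 0 0 0 0 0;0 0 0 0 0 0 0';python3 drive.py '0 0 0 0 0 0 0;0 0 0 0 0 0 0;0 0 0 0 0 0 0;0 0 0 0 0 0 0;0 0 0 0 0 0 0'
cat > look.py <<'E'
from h import *
import pickle,sys
n=sys.argv[1]
ims=[optics.get_image("scene") for _ in range(4)];s=ctrl.read_state()
im=ims[0];im["pixels"]=np.mean([i["pixels"] for i in ims],0).astype(np.uint8)
pickle.dump((im,s),open(n+".pkl","wb"))
A=R.from_euler('xyz',s["tcp_rot"])
f=lambda x,y,z: s["tool_pos"]+A.apply([y,x,.142-z-.0187])
a=lambda *P:proj(im,[f(*p) for p in P])
# rectify the dial plane (x=.0): 80 mm x 60 mm at 8 px/mm, pivot at (400,40)
src=a((0,-.05,.1),(0,.05,.1),(0,.05,.03),(0,-.05,.03)).astype(np.float32)
dst=np.float32([[0,40],[800,40],[800,600],[0,600]])
H=cv2.getPerspectiveTransform(src,dst)
cv2.imwrite("pics/"+n+".png",cv2.warpPerspective(im["pixels"],H,(800,600),flags=cv2.INTER_CUBIC))
print(round(s["time"],2),s["tool_pos"].round(4),s["tcp_rot"].round(4),s["wrist_force"].round(1),"tilt",np.arcsin(A.as_matrix()[2,0]).round(4),"finger",s["finger_force"].round(1))
E
python3 look.py s2
```

```text
time: 15.75
tool_pos: [0.7596, 0.2568, 0.4066]
tcp_rot: [-3.142, 0.2, 1.928]
wrist_force: [-0.1, 0.6, -5.2]
width: 0.269
finger_force: 44.9
time: 16.38
tool_pos: [0.7595, 0.2569, 0.4067]
tcp_rot: [3.142, 0.2, 1.928]
wrist_force: [0.9, 0.5, -5.5]
width: 0.267
finger_force: 44.9Traceback (most recent call last):
  File "look.py", line 15, in <module>
    print(round(s["time"],2),s["tool_pos"].round(4),s["tcp_rot"].round(4),s["wrist_force"].round(1),"tilt",np.arcsin(A.as_matrix()[2,0]).round(4),"finger",s["finger_force"].round(1))
                                                                                                                                                           ^^^^^^^^^^^^^^^^^^^^^^^
AttributeError: 'float' object has no attribute 'round'
```

View pics/s2.png

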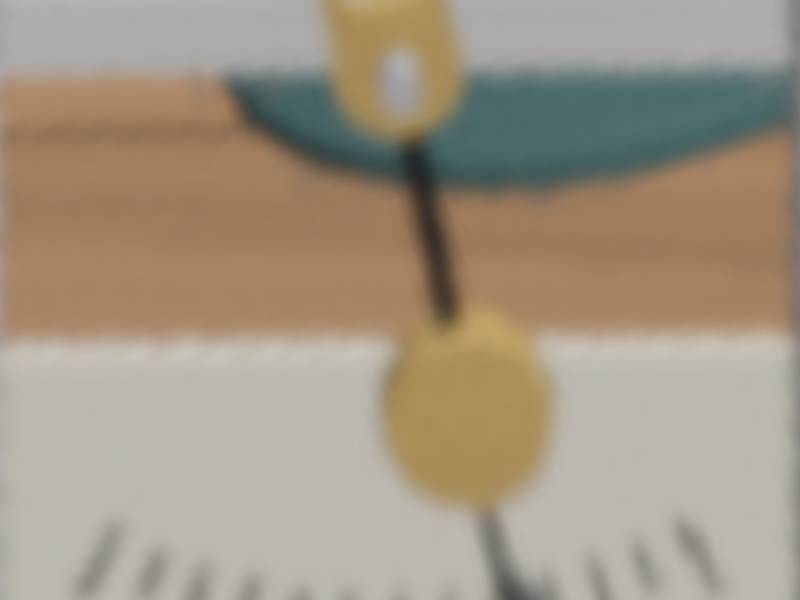

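In the rectified dial, the pivot is at (403,85), the pointer runs to (505,580) at about 0.20 rad, and the tab is at the bottom edge near (515,590). I'll measure the tab against the pointer line numerically.

```bash
sed -i 's/,s\["finger_force"\].round(1))/,s["finger_force"])/' look.py
cat > meas.py <<'E'
from h import *
import pickle,sys
im,s=pickle.load(open(sys.argv[1]+".pkl","rb"));X=.012
A=R.from_euler('xyz',s["tcp_rot"])
f=lambda x,y,z: s["tool_pos"]+A.apply([y,x,.142-z-.0187])
src=proj(im,[f(X,-.05,.1),f(X,.05,.1),f(X,.05,.01),f(X,-.05,.01)]).astype(np.float32)
dst=np.float32([[0,0],[400,0],[400,360],[0,360]])  # 4 px/mm, pivot (200,0), z=.1 at row 0
W=cv2.warpPerspective(im["pixels"],cv2.getPerspectiveTransform(src,dst),(400,360),flags=cv2.INTER_CUBIC).astype(int)
v=W.max(2)
for r in range(20,340,8):
    row=v[r,120:330];b=np.median(row);w=np.clip(b-25-row,0,None)
    m=row<b-40; idx=np.flatnonzero(m)+120
    print(r,int(b),"dark",(f"{idx.min()}..{idx.max()} n{len(idx)} c{(w*np.arange(120,330)).sum()/max(w.sum(),1):.1f} sep {np.flatnonzero(np.diff(idx)>1).size}" if len(idx) else "-"))
cv2.imwrite("W.png",W)
E
python3 meas.py s2; python3 -c "
import cv2;W=cv2.imread('W.png').max(2);print(W[208:300:6,196:300:4])"
```

```text
20 108 dark -
28 106 dark -
36 97 dark 200..208 n9 c204.0 sep 0
44 97 dark 200..212 n13 c206.4 sep 0
52 148 dark 200..218 n19 c217.3 sep 0
60 157 dark 202..217 n16 c209.6 sep 0
68 158 dark 204..218 n15 c211.2 sep 0
76 156 dark 206..220 n15 c213.2 sep 0
84 162 dark 208..222 n15 c215.1 sep 0
92 167 dark 209..223 n15 c216.2 sep 0
100 166 dark 211..225 n15 c217.6 sep 0
108 166 dark 213..225 n13 c218.8 sep 0
116 172 dark 216..221 n6 c218.6 sep 0
124 188 dark -
132 195 dark -
140 188 dark -
148 187 dark -
156 187 dark -
164 187 dark -
172 187 dark -
180 187 dark -
188 187 dark -
196 187 dark -
204 187 dark -
212 188 dark 237..244 n8 c240.5 sep 0
220 188 dark 237..247 n11 c242.0 sep 0
228 187 dark 239..249 n11 c248.5 sep 0
236 186 dark 241..253 n13 c254.4 sep 0
244 180 dark 243..259 n17 c252.7 sep 0
252 172 dark 244..267 n24 c255.3 sep 0
260 172 dark 246..266 n21 c253.8 sep 0
268 177 dark 247..267 n21 c252.0 sep 0
276 183 dark 248..269 n22 c251.4 sep 0
284 187 dark 250..271 n22 c258.0 sep 0
292 188 dark 254..272 n19 c262.4 sep 0
300 188 dark -
308 188 dark -
316 193 dark -
324 200 dark -
33
[... 1175 characters left out ...]
6
  144 174 180 184 186 187 184 177]
 [145 157 175 188 188 184 174 169 179 186 187 185 164 132  98  80  82 100
  133 166 186 188 187 187 187 184]
 [145 163 179 187 188 187 185 181 183 187 189 186 177 148 110  88  81  95
  121 157 182 186 188 188 187 187]
 [157 168 183 186 188 188 188 187 187 187 188 188 186 164 134 103  89  93
  114 149 172 186 188 188 188 187]
 [175 178 185 187 188 188 188 188 188 188 188 188 186 177 155 124 106 106
  122 146 170 185 187 188 188 188]
 [185 184 187 188 188 188 188 188 188 188 188 188 187 185 171 154 141 138
  149 164 177 184 187 188 188 188]][ WARN:0@0.313] global loadsave.cpp:1063 imwrite_ Unsupported depth image for selected encoder is fallbacked to CV_8U.
```

The tab centre sits about 1.25 mm (0.018 rad) past the pointer line, so the index is about 0.217 rad. Now I'll work out the transfer to the timber at that tilt.

```bash
python3 - <<'E'
from h import *
to([.586,-.1834,.33],rpy=[np.pi,.217,1.271])
E
```

```text
t 16.57 d [-0.3296 -0.3165  0.145 ] rv [ 0.136  -0.0164  0.6426]
```

```bash
python3 drive.py '0 -.02 -.02 .005 0 0 0;0 -.033 -.0315 .0145 0 0 0;0 -.033 -.0315 .0145 0 0 0;0 -.033 -.0315 .0145 0 0 0;0 -.033 -.0315 .0145 0 0 0;0 -.033 -.0315 .0145 0 0 0;0 -.033 -.0315 .0145 0 0 0;0 -.033 -.0315 .0145 0 0 0;0 -.033 -.0315 .0145 0 0 0;0 -.033 -.0315 .0145 0 0 0;0 -.01 -.01 .01 0 0 0;0 0 0 0 0 0 0' ;python3 drive.py '0 0 0 0 .034 -.0041 .1607;0 0 0 0 .034 -.0041 .1607;0 0 0 0 .034 -.0041 .1607;0 0 0 0 .034 -.0041 .1607;0 0 0 0 0 0 0;0 0 0 0 0 0 0'; python3 - <<'E'
from h import *
to([.586,-.1834,.205],rpy=[np.pi,.217,1.271])
E
```

```text
time: 18.08
tool_pos: [0.587, -0.1806, 0.3283]
tcp_rot: [-3.141, 0.199, 1.926]
wrist_force: [-0.4, 0.2, -4.1]
width: 0.268
finger_force: 44.9
time: 18.82
tool_pos: [0.5886, -0.1791, 0.3292]
tcp_rot: [3.141, 0.216, 1.275]
wrist_force: [-0.1, -0.2, -4.8]
width: 0.27
finger_force: 44.9
t 18.82 d [ 0.0219 -0.0012  0.1223] rv [ 0.0012 -0.0006  0.0035]
```

```bash
python3 drive.py '0 .0073 0 .041 0 0 0;0 .0073 -.001 .041 0 0 0;0 .0073 0 .04 0 0 0;0 0 0 0 0 0 0;0 0 0 0 0 0 0;0 0 0 0 0 0 0'; python3 drive.py '0 .0004 0 .002 0 0 0;0 .0004 0 .002 0 0 0;0 0 0 0 0 0 0'; python3 drive.py '0 .0004 0 .002 0 0 0;0 0 0 0 0 0 0'
```

```text
time: 19.58
tool_pos: [0.5871, -0.1847, 0.2079]
tcp_rot: [3.137, 0.217, 1.27]
wrist_force: [0.8, -0.7, -5.3]
width: 0.269
finger_force: 44.9
time: 19.95
tool_pos: [0.5853, -0.1845, 0.2009]
tcp_rot: [-3.141, 0.217, 1.271]
wrist_force: [-0.1, 0.8, -5.6]
width: 0.272
finger_force: 44.9
time: 20.2
tool_pos: [0.5853, -0.1845, 0.1986]
tcp_rot: [-3.141, 0.217, 1.271]
wrist_force: [-0.6, -0.7, -4.8]
width: 0.271
finger_force: 44.9
```

```bash
python3 drive.py '0 .0002 0 .001 0 0 0;0 0 0 0 0 0 0;0 0 0 0 0 0 0'; python3 drive.py '0 .0002 0 .001 0 0 0;0 0 0 0 0 0 0;0 0 0 0 0 0 0'
```

```text
time: 20.58
tool_pos: [0.5856, -0.1846, 0.1982]
tcp_rot: [3.141, 0.217, 1.271]
wrist_force: [-0.9, 0.1, -4.4]
width: 0.268
finger_force: 44.9
time: 20.95
tool_pos: [0.5859, -0.1846, 0.198]
tcp_rot: [3.14, 0.217, 1.271]
wrist_force: [-0.8, 2.1, 3.3]
width: 0.27
finger_force: 44.9
```

```bash
python3 drive.py '0 .0002 0 .001 0 0 0;0 0 0 0 0 0 0;0 0 0 0 0 0 0'; python3 drive.py '0 .0001 0 .0006 0 0 0;0 0 0 0 0 0 0;0 0 0 0 0 0 0'
```

```text
time: 21.32
tool_pos: [0.5862, -0.1845, 0.198]
tcp_rot: [3.139, 0.217, 1.27]
wrist_force: [-1.6, 3.2, 8.1]
width: 0.266
finger_force: 44.9
time: 21.7
tool_pos: [0.5863, -0.1846, 0.1979]
tcp_rot: [3.139, 0.217, 1.27]
wrist_force: [-2.8, 4.2, 9.3]
width: 0.268
finger_force: 44.9
```

Contact came at TCP z = 0.198, against 0.197 expected. I'll ease the press, let the pointer settle and measure again.

```bash
python3 drive.py '0 -.0002 0 -.001 0 0 0;0 0 0 0 0 0 0;0 0 0 0 0 0 0;0 0 0 0 0 0 0;0 0 0 0 0 0 0;0 0 0 0 0 0 0;0 0 0 0 0 0 0;0 0 0 0 0 0 0;0 0 0 0 0 0 0'; python3 look.py s3; python3 meas.py s3 | sed -n '4,36p'; python3 -c "
import cv2;W=cv2.imread('W.png').max(2);print(W[208:306:7,208:300:4])"
```

```text
time: 22.82
tool_pos: [0.5861, -0.1846, 0.198]
tcp_rot: [3.14, 0.217, 1.27]
wrist_force: [-0.8, 2.7, 6.9]
width: 0.267
finger_force: 44.9
23.02 [ 0.5861 -0.1846  0.198 ] [3.1397 0.2169 1.2704] [-1.8  2.2  7.7] tilt -0.2169 finger 44.90264240652323
44 171 dark 272..293 n22 c282.7 sep 0
52 183 dark 271..296 n26 c283.5 sep 0
60 190 dark 269..296 n28 c282.5 sep 0
68 188 dark 268..291 n24 c279.3 sep 0
76 177 dark 274..278 n5 c274.2 sep 0
84 165 dark -
92 156 dark -
100 152 dark -
108 151 dark -
116 151 dark -
124 151 dark -
132 150 dark -
140 145 dark -
148 143 dark -
156 140 dark -
164 138 dark -
172 136 dark -
180 135 dark -
188 133 dark -
196 133 dark 304..323 n20 c313.6 sep 0
204 135 dark 304..328 n25 c314.0 sep 0
212 140 dark 305..313 n9 c312.6 sep 0
220 144 dark -
228 149 dark -
236 155 dark -
244 165 dark -
252 179 dark -
260 193 dark -
268 204 dark -
276 210 dark -
284 214 dark -
292 214 dark -
300 214 dark -
[[142 140 139 138 138 138 137 135 131 128 126 128 131 133 133 132 131 129
  125 122 119 115 108]
 [146 145 144 144 144 142 138 134 131 130 130 133 137 140 139 138 137 137
  1
[... 602 characters left out ...]
 [203 203 201 200 199 199 198 197 198 200 199 197 198 198 199 198 197 197
  199 198 198 198 200]
 [210 208 207 208 207 206 205 206 208 207 206 206 207 207 206 205 206 207
  206 205 206 207 207]
 [213 212 211 211 211 212 211 211 211 212 211 210 210 211 212 211 210 211
  211 211 210 210 211]
 [214 213 213 213 214 214 214 214 214 214 213 213 213 214 213 213 213 213
  213 212 212 213 213]
 [214 214 214 214 215 215 215 214 214 214 214 214 214 214 214 213 213 213
  213 213 213 213 213]
 [214 214 214 215 215 214 214 214 214 214 214 214 214 214 213 213 213 213
  213 213 213 213 213]][ WARN:0@0.289] global loadsave.cpp:1063 imwrite_ Unsupported depth image for selected encoder is fallbacked to CV_8U.
```

The dial is seen at about 60° here, so reading the pointer directly is weak. I'll use my last picture for a crop with the no-slip predictions of the sole, bar and index direction marked as dots.

```bash
python3 - <<'E'
from h import *
import pickle
im,s=pickle.load(open("s3.pkl","rb"))
A=R.from_euler('xyz',s["tcp_rot"]);f=lambda x,y,z: s["tool_pos"]+A.apply([y,x,.142-z-.0187])
P=[f(.02,-.085,.0),f(.02,.085,0),f(.02,.085,.012),f(.02,-.085,.012),f(.012,-.062,.15),f(.012,.062,.15),f(.012,.062,.126),f(.012,-.062,.126)]
p=proj(im,P);u0,v0=(p.min(0)-[12,12]).astype(int);k=800/112
c=im["pixels"][v0:v0+84,u0:u0+112];c=cv2.resize(c,(800,600),interpolation=cv2.INTER_CUBIC)
for q in p: 
    x,y=((q+.5-[u0,v0])*k).astype(int);cv2.circle(c,(x,y),3,(0,0,255),-1)
a=.217
for r,col in((0,(255,0,0)),(.068,(255,0,0)),(.074,(0,255,0))):
    x,y=((proj(im,[f(.012,r*np.sin(a),.1-r*np.cos(a))])[0]+.5-[u0,v0])*k).astype(int);cv2.circle(c,(x,y),3,col,-1)
cv2.imwrite("pics/s3c.png",c);print(u0,v0,p.round(1).tolist())
E
```

```text
160 95 [[172.4, 153.1], [209.3, 192.3], [209.6, 188.7], [172.4, 149.5], [180.8, 108.0], [210.3, 136.1], [209.7, 144.6], [180.6, 116.4]]
```

View pics/s3c.png

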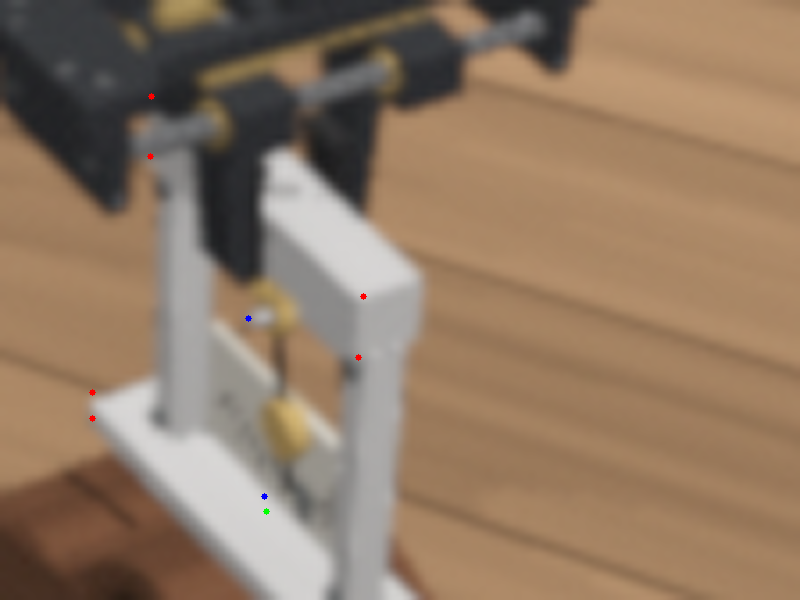

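The predicted corners match the image to within about one raw pixel. The bar corner is at (360,298) and the sole corner at (97,408). The pointer bob is at (286,428) and hangs plumb towards the tab at about (300,500). As a numeric slip check, I'll compare the slope of the sole's lower edge with the prediction.

```bash
python3 - <<'E'
from h import *
import pickle
for n in("s2","s3"):
    im,s=pickle.load(open(n+".pkl","rb"));S=cv2.cvtColor(im["pixels"],cv2.COLOR_BGR2HSV)[...,1].astype(float)
    A=R.from_euler('xyz',s["tcp_rot"])
    def pred(t):
        B=A*R.from_euler('y',t);g=s["tool_pos"]+A.apply([0,0,-.0187])
        return proj(im,[g+B.apply([y,.02,.142]) for y in(-.085,.085)])
    p=pred(0);x=[];y=[]
    for t in np.linspace(.08,.92,40):
        q=p[0]+(p[1]-p[0])*t;u=int(round(q[0]));v=q[1]+(u-q[0])*(p[1]-p[0])[1]/(p[1]-p[0])[0]
        r=np.arange(int(v)-6,int(v)+8);a=S[r,u]
        k=[i for i in range(len(a)-1) if a[i]<50<=a[i+1]]
        if k: i=k[0];x.append(u);y.append(r[i]+(50-a[i])/(a[i+1]-a[i]))
    m=np.polyfit(x,y,1);e=np.array(y)-np.polyval(m,x);ok=abs(e)<1;m=np.polyfit(np.array(x)[ok],np.array(y)[ok],1)
    sl=lambda p:(p[1]-p[0])[1]/(p[1]-p[0])[0]
    d=(sl(pred(-.02))-sl(pred(.02)))/.04
    print(n,len(x),ok.sum(),"slope",m[0],"pred",sl(p),"extra tilt",(m[0]-sl(p))/d,"rms",e[ok].std())
E
```

```text
s2 40 40 slope 0.28727130964088754 pred 0.2952480271235206 extra tilt -0.008869314446994386 rms 0.05408424828959754
s3 40 40 slope 1.0474918808754479 pred 1.063028413130701 extra tilt -0.01072656484818218 rms 0.20755590985220673
```

The residual tilt is the same in the air and on the knot (-0.009 and -0.011 rad), so the gauge has not slipped in the grip. The sole is bearing on the knot with about 13 N and the hold is steady, so I'm handing in.

```bash
python3 drive.py '0 0 0 0 0 0 0;0 0 0 0 0 0 0;0 0 0 0 0 0 0;0 0 0 0 0 0 0;0 0 0 0 0 0 0;0 0 0 0 0 0 0' && python3 -c "
from bench import ctrl, optics, order
print(order.hand_in())"
```

```text
time: 23.78
tool_pos: [0.5862, -0.1846, 0.198]
tcp_rot: [3.14, 0.217, 1.27]
wrist_force: [-1.8, 1.9, 6.8]
width: 0.272
finger_force: 44.9
the job is handed in; nothing more can be done
None
```

I handed the job in at 23.8 s: the pin hangs in the notch and the gauge is held steady on the knot at a tilt of about 0.217 rad, matched to the index tab in a close-up before placing; on the knot I could only check that the gauge had not slipped, and `hand_in()` returned no verdict.

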